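Set out the spice riser and the tray

ROBOT

A 7-joint arm with a two-finger parallel gripper is mounted at the origin on the work surface. World frame = base frame: x ahead of the robot, y to its left, z up, the work surface at z = 0. Lengths are in mm, angles in rad, forces in N, time in s.
With the tool pointing down it reaches from about 425 to 875 mm from the base axis. Payload 9.9 kg.
Tool frame: the origin (TCP) lies at the very end of the fingers, on their centre line; the grasp point (between the pads) lies robot.pinch_z behind it (robot.pinch_z is the distance from the TCP to the grasp point, in mm); z points along the fingers, y is the line along which they close (so a half turn about z gives the same grasp; the last joint's range is limited). The gripper opens to 85 mm and grips with 20 to 120 N. Pads are 22 mm wide; open, the fingers measure 114 mm over their backs; the gripper's body (76 mm by 85 mm) begins 54 mm behind the grasp point. The pads swing forward as they close: fully open they stand 13 mm farther back than shut.
Start: joints at [1.138, 0.576, 0.025, 1.437, -0.015, 1.129, -0.057], TCP at [230.699, -634.355, 231.289] pointing down, gripper open.
Joint ranges: [-2.76, 2.76], [-0.34, 2.15], [-1.52, 1.57], [0.19, 2.46], [-1.09, 4.23], [0.17, 1.99], [-2.82, 2.82]. Speed limits (rad/s): [2.22, 2.22, 3.01, 3.01, 3.14, 3.14, 3.14].

INTERFACE

Orientations are given as [roll, pitch, yaw] about the fixed x, y, z axes, in that order (R = Rz(yaw) Ry(pitch) Rx(roll)).
In Python, from rig import read_state, camera, camera_model, robot gives the robot as it stands.
- The arm moves only by the tool carry_out, never from a script. Its argument "deltas" is a list of rows, each an object with "travel": the shift along the world's x, y, z in units of 0.6 m (1.0 is 0.6 m), a list of three; "turn": the turn, a rotation vector about the world's x, y, z in units of 120 degrees (1.0 is 120 degrees), a list of three; "grip": the finger opening in mm, from 0 to 85.4. In form: [{"travel": [dx, dy, dz], "turn": [wx, wy, wz], "grip": grip}, ...]. A call has 1 to 12 rows; each row is the pose to reach, as a shift and turn from the pose commanded when the call began; what a row does not reach only later rows make up. A row lasts 1/12 s, in which the tool goes at most 41.7 mm and 7.16 degrees, less where a joint would pass 70% of its speed; a pose out of reach is approached as far as the arm can. A call with a number of a shift or a turn outside -1 to 1 is refused whole. A call with a gripper value outside its range is refused whole. The fingers move at their own pace and stop on an object; "squeeze" is the grip in N (left out, the last holds). Time passes only in rows, so rows that repeat a pose let the fingers close. It gives the time, the measured TCP pose, the force, the opening and the grip force at its end, in the units of the state.
- read_state(): the state, without advancing time (a new reading comes with each control period).
- camera(name): name is "scene" or "top" or "wrist"; returns the picture (420x560x3 uint8, red, green, blue); there is no depth.
- camera_model(name): a dict with "camera_matrix" (3x3 intrinsics, pixels), "view" (4x4, takes a point from world to camera coordinates). Camera axes: x right, y down, z forward; pixel columns grow to the right and rows downward; lengths in mm; the calibration is good to about 2 mm. The wrist camera is an equidistant fisheye: a pixel r from the principal point sees the ray r / f radians off the axis. A picture is of the moment at which its call begins: read the wrist's pose just before it. camera_model takes no time and is no camera call; for the wrist camera it gives the pose at the moment of the call.
- robot.finish_job(): hands the job in; it is judged then, once.
The state is a dict: "t": time; "joint_pos": joint angles; "joint_vel": joint speeds; "joint_torque": joint torques, N m; "tool_pos": TCP position; "ee_rot": TCP orientation; "wrist_force": force on the tool from outside, world axes, zero at the start; "torque": the same for the moment, N m; "opening": opening from 0.0 (shut) to 1.0 (fully open); "finger_force": force on a finger pad.
Only numpy, scipy, OpenCV 4.12 (cv2) and the standard library are available. Lean on these libraries where they do the work, as an engineer would, in place of code of your own. Each camera call takes 0.05 s, during which the arm holds its last target. There are 200 camera calls.

TASK

Set out the spices: stand the square jar on the riser's lower step, midway between the two ribbed jars already standing there, and the tall slim jar directly behind it on the upper step, each about midway front to back on its step; stand the wide squat jar in the middle of the round tray and put the flat steel tin centred on top of it. Everything stands upright, let go and at rest, and the two ribbed jars and the short slim jar stay standing where they are.

Things in the scene. Friction and masses are not known exactly. Their poses are not given: they have to be found in the camera images.
- square_jar: Task thing. The only square jar: amber glass block 44 x 44 mm and 54 mm high, with a round aluminium twist cap 36 mm across above it; 70 mm high in all, about 170 g. Starts on the table at any yaw. Origin: centre of its underside, z up. Its x and y axes are square to its flat sides.
- tall_jar: Task thing. The tall slim round jar: amber glass, 38 mm across, 100 mm high with its aluminium twist cap (cap 36 mm across, top 14 mm), about 160 g. Starts on the table. Origin: centre of its underside, z up.
- squat_jar: Task thing. The wide squat round jar: amber glass, 58 mm across, 50 mm high with its flat aluminium twist cap (cap 54.5 mm across, top 14 mm), about 180 g. Starts on the table. Origin: centre of its underside, z up.
- tin: Task thing. Flat round steel tin without glass, 54 mm across (rolled lid edge 55 mm), 28 mm high, about 80 g. Starts on the table. Origin: centre of its underside, z up.
- short_jar: Bystander, to be left alone: slim round jar like the tall one, 38 mm across but only 58 mm high, standing on the table among the task's things. Origin: centre of its underside, z up.
- ribbed_right: Bystander, to be left alone: ribbed round jar (raised rings, 42 mm across, 72 mm high, 140 g, loose) on the lower step of the riser, midway front to back, the right-hand one of the pair seen from the robot. Origin: centre of its underside; its axes point as the riser's (its y runs to the other ribbed jar).
- ribbed_left: Bystander, to be left alone: the like ribbed jar, left-hand one of the pair, on the same step 180 mm from the right-hand one (centre to centre). Origin: centre of its underside, z up.
- riser: Fixed white two-step riser, 150 (x) by 360 mm (y). Near half: lower step, 75 mm deep, top 20 mm above the table, mid line x = -37.5 mm. Far half: upper step, 75 mm deep, top at 50 mm, mid line x = +37.5. Flat steps. A loose bystander jar (40 mm across, 62 high) stands at each end of the upper step, y = +-155 mm. Origin: centre of underside; x away from the robot, y left, turned up to 0.15 rad.
- tray: Fixed round aluminium tray at the left or the right of the riser, 160 mm across, floor 3 mm above the table, low rim 10 mm high; flat inside out to about 70 mm radius. Origin: centre of its underside.
- sieve: Fixed bystander on the other side of the riser from the tray: a steel sieve (round frame 107 mm across) held upright in a clamp on a white block 60 x 120 mm, 182 mm high in all. Origin: centre of the block's underside; the sieve's frame lies in its y-z plane.
Not all that is in view belongs to the job. What is shaped like the tall_jar but yellow is not meant.

How it is judged:
By the outcome, as a careful person would: the job done as asked, in the order asked, and still so for the second after the job is handed in, with the robot touching nothing.
It also fails if it takes over 120 s, if anything falls off the work surface, if the arm or the gripper's body presses on something with over 40 N, if the wrist force passes 120 N, or if a joint passes its speed limit or range.

## Working session

There is one attempt and no reset: what is moved stays moved. The work goes in short steps, Python scripts to look and compute and a tool call to move; the robot and the scene stay as the last step left them, time stands still between calls to the robot, and variables do not carry over. Pictures are saved under pics/ and viewed, at most 14 in all, crops included, and the job is handed in when it is done.

Besides the shell and the picture viewer there is one more tool, called after "Emit:" by a JSON object that holds its "api" and its "payload". carry_out: Moves the arm, as the interface text tells. Its arguments: {"type":"object","properties":{"deltas":{"type":"array","items":{"type":"object","properties":{"travel":{"type":"array","items":{"type":"number"}},"turn":{"type":"array","items":{"type":"number"}},"grip":{"type":"number"}}}},"squeeze":{"type":"number"}},"required":["deltas"]}

```bash
ls; mkdir -p pics; python3 - <<'E'
from rig import read_state,camera,camera_model,robot
import cv2,json
print(robot.pinch_z, read_state())
for n in ("scene","top","wrist"):
    m=camera_model(n); print(n,m)
    cv2.imwrite(f"pics/{n}0.png",camera(n)[:,:,::-1])
E
```

```text
pics
18.700000000000003 {'t': 0.0, 'joint_pos': array([ 1.1381884 ,  0.57656274,  0.02478995,  1.43789161, -0.01499149,
        1.12902296, -0.05652822]), 'joint_vel': array([ 0.00048968,  0.0018527 ,  0.00125443, -0.00051632, -0.0010138 ,
        0.00046046,  0.00087475]), 'joint_torque': array([-2.90757907e-04, -7.65752363e+01,  2.25050658e+00, -2.85959601e+01,
        1.54064933e-02,  1.29146670e-02,  2.26126207e-05]), 'tool_pos': array([ 230.5769216 , -633.91260223,  230.42665261]), 'ee_rot': array([-3.13989294e+00,  6.80793619e-05,  3.48863136e-01]), 'wrist_force': array([-1.15050377,  1.39914918, -0.02454802]), 'torque': array([-0.01444867,  0.03040835,  0.02843078]), 'finger_force': 0.0, 'opening': 0.999685831946315}
scene {'camera_matrix': array([[414.45282512,   0.        , 277.76628697],
       [  0.        , 414.45282512, 206.8537233 ],
       [  0.        ,   0.        ,   1.        ]]), 'view': array([[ 8.01939646e-01,  5.97394469e-01,  3.55689486e-03,
        -4.13984608e+02],
       [ 5.03794582e-01, -6.73067763e-01, -5.41452497e-01,
        -2.32054122e+02],
       [-
[... 518 characters left out ...]
       [ 1.18653089e-01, -1.09602364e-02, -9.92875278e-01,
         8.91333345e+02],
       [ 0.00000000e+00,  0.00000000e+00,  0.00000000e+00,
         1.00000000e+00]])}
wrist {'camera_matrix': array([[325.1922621 ,   0.        , 282.05671521],
       [  0.        , 325.1922621 , 209.54588237],
       [  0.        ,   0.        ,   1.        ]]), 'view': array([[ 3.41572454e-01, -9.39851672e-01, -2.66330009e-03,
        -6.73064164e+02],
       [-9.07113536e-01, -3.30413157e-01,  2.60714747e-01,
        -3.24592567e+01],
       [-2.45913180e-01, -8.66370602e-02, -9.65412206e-01,
         3.80053235e+02],
       [ 0.00000000e+00,  0.00000000e+00,  0.00000000e+00,
         1.00000000e+00]])}
```

View pics/top0.png

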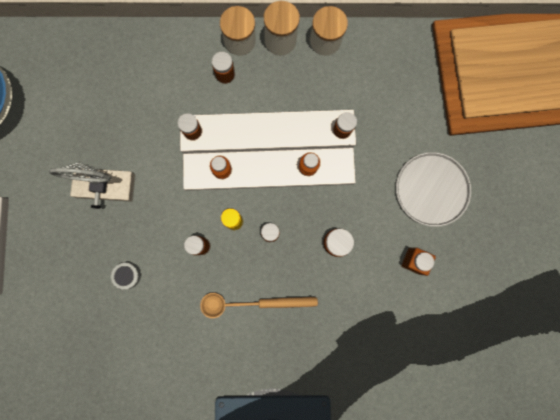

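View pics/scene0.png

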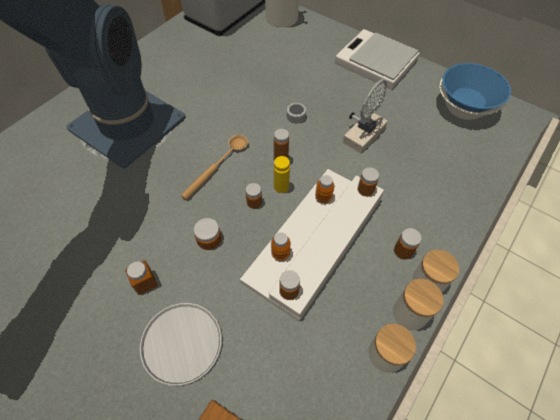

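```bash
python3 - <<'E'
import cv2,numpy as np
t=cv2.imread('pics/top0.png');s=cv2.imread('pics/scene0.png')
f=lambda im,u,v,w=50,h=50:cv2.resize(im[v-h:v+h,u-w:u+w],(260,260),interpolation=cv2.INTER_CUBIC)
a=np.hstack([f(t,125,275),f(t,215,235),f(t,223,66)])
b=np.hstack([f(s,296,113),f(s,275,170),f(s,408,243)])
cv2.imwrite('pics/crop1.png',np.vstack([a,b]))
E
```

```text
(no output)
```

View pics/crop1.png

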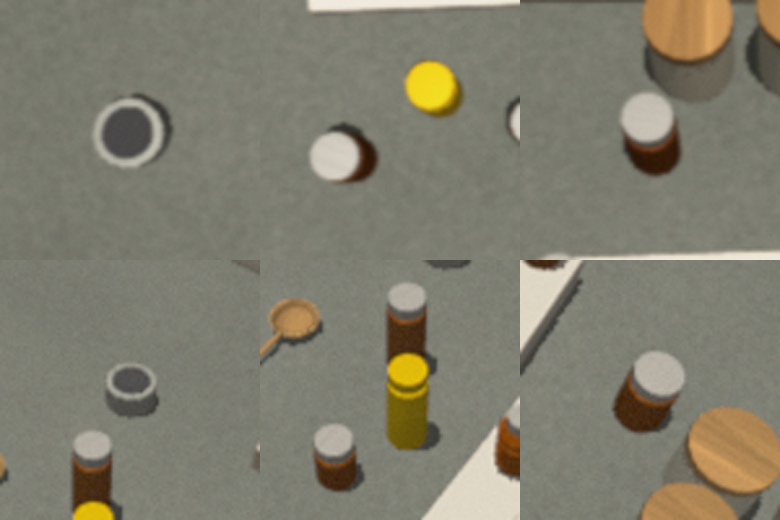

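View pics/wrist0.png

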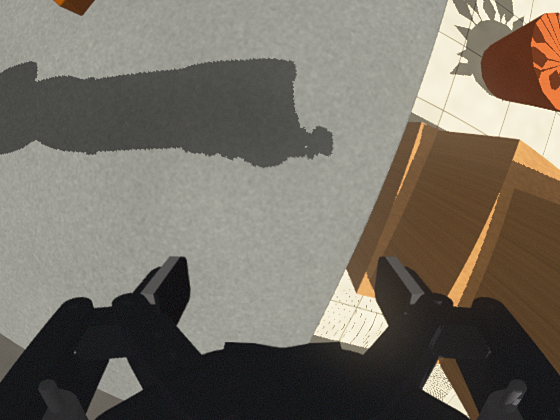

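Candidates for the tall jar are top (195,245) / scene (281,145), which is amber, slim and tall; the yellow one at (231,219) is not meant. The jar at (270,232) is the short bystander, and the one at (223,66) behind the riser is wide and low. The tin is the flat grey disc at top (125,275) / scene (296,113). The square jar is at top (420,262), the squat jar at (340,242), and the tray at (433,189).

Next I measure them in two views.

```bash
cat > h.py <<'E'
import cv2, numpy as np
from rig import read_state,camera,camera_model,robot
def rays(m,px,fish=False):
    """world centre and unit rays of pixels"""
    K=np.array(m["camera_matrix"]);V=np.array(m["view"]);px=np.atleast_2d(np.asarray(px,float))
    n=(px-K[:2,2])/[K[0,0],K[1,1]]
    if fish:
        r=np.linalg.norm(n,axis=1,keepdims=True)+1e-12
        d=np.hstack([n/r*np.sin(r),np.cos(r)])
    else: d=np.hstack([n,np.ones((len(n),1))])
    d/=np.linalg.norm(d,axis=1,keepdims=True)
    return -V[:3,:3].T@V[:3,3], d@V[:3,:3]
def onplane(m,px,z,fish=False):
    c,d=rays(m,px,fish); return c+d*((z-c[2])/d[:,2:])
def meet(c1,d1,c2,d2):
    """midpoint of two rays and their gap"""
    A=np.stack([d1,-d2],1);s=np.linalg.lstsq(A,c2-c1,rcond=None)[0]
    p,q=c1+s[0]*d1,c2+s[1]*d2; return (p+q)/2,np.linalg.norm(p-q)
def caps(im,lo=140,smax=40,amin=60,amax=6000):
    h=cv2.cvtColor(im,cv2.COLOR_RGB2HSV)
    m=((h[...,2]>lo)&(h[...,1]<smax)).astype(np.uint8)
    cs,_=cv2.findContours(m,cv2.RETR_EXTERNAL,cv2.CHAIN_APPROX_NONE)
    return [c for c in cs if amin<cv2.contourArea(c)<amax]
E
python3 - <<'E'
from h import *
for n in('top','scene'):
    im=cv2.cvtColor(cv2.imread(f'pics/{n}0.png'),cv2.COLOR_BGR2RGB);m=camera_model(n)
    print(n,'table V',np.median(cv2.cvtColor(im,cv2.COLOR_RGB2HSV)[...,2]))
    for c in caps(im):
        (u,v),r=cv2.minEnclosingCircle(c);x,y,w,h=cv2.boundingRect(c)
        print((round(u,1),round(v,1)),round(r,1),(w,h),'A',cv2.contourArea(c),onplane(m,[u,v],60)[0][:2].round())
E
```

```text
top table V 123.0
(123.5, 275.9) 13.6 (28, 27) A 528.5 [358. 290.]
(425.1, 261.2) 9.4 (19, 17) A 222.0 [ 383. -301.]
(192.7, 244.8) 9.7 (19, 19) A 260.0 [418. 157.]
(340.4, 241.9) 14.0 (28, 28) A 551.0 [ 422. -135.]
(269.9, 231.5) 9.1 (19, 18) A 223.5 [443.   4.]
(73.5, 171.0) 18.6 (38, 9) A 87.5 [567. 397.]
(433.6, 188.9) 38.2 (76, 75) A 4314.0 [ 527. -325.]
(267.0, 127.6) 90.3 (181, 43) A 5822.5 [655.   9.]
(221.1, 59.9) 10.3 (21, 20) A 287.5 [799. 104.]
scene table V 125.0
(181.0, 344.5) 44.0 (83, 84) A 5201.0 [ 556. -351.]
(135.5, 269.0) 9.0 (18, 17) A 198.0 [ 378. -297.]
(411.5, 235.5) 10.1 (20, 17) A 240.5 [791. 108.]
(205.5, 227.5) 12.7 (26, 21) A 389.5 [ 426. -140.]
(253.0, 188.5) 7.4 (15, 12) A 131.0 [444.   2.]
(370.5, 173.0) 8.7 (18, 14) A 165.5 [637. 202.]
(281.0, 133.5) 7.2 (15, 12) A 114.0 [395. 176.]
(296.0, 108.5) 9.3 (19, 13) A 182.5 [374. 271.]
(377.0, 54.9) 41.1 (83, 67) A 2395.0 [436. 592.]
```

```bash
python3 - <<'E'
from h import *
mt,ms=camera_model('top'),camera_model('scene')
P=dict(square=((425.1,261.2),(135.5,269)),tall=((192.7,244.8),(281,133.5)),squat=((340.4,241.9),(205.5,227.5)),tin=((123.5,275.9),(296,108.5)),short=((269.9,231.5),(253,188.5)),back=((221.1,59.9),(411.5,235.5)),ribR=((311.5,159.5),(281,240)),ribL=((219.5,163.5),(325.5,182.5)))
for k,(a,b) in P.items():
    c1,d1=rays(mt,a);c2,d2=rays(ms,b);p,g=meet(c1,d1[0],c2,d2[0]);print(k,p.round(1),'gap',round(g,1))
# riser: white low-sat pixels, minAreaRect of the upper step in top
im=cv2.cvtColor(cv2.imread('pics/top0.png'),cv2.COLOR_BGR2RGB)
for c in caps(im,lo=180,amin=3000,amax=9000):
    b=cv2.boxPoints(cv2.minAreaRect(c));print(b.round(1).tolist(),[onplane(mt,b,z)[:,:2].round(1).tolist() for z in(20,50)])
E
```

```text
square [ 383.1 -298.2   68.7] gap 0.5
tall [416.1 149.2  97.4] gap 2.9
squat [ 421.9 -136.6   50.7] gap 0.9
tin [356.2 300.1  27.4] gap 2.3
short [442.9   4.   56.7] gap 1.5
back [792.3 101.6  71.9] gap 3.0
ribR [582.5 -78.   85.1] gap 0.5
ribL [575.3 102.   81.5] gap 2.5
[[398.0, 156.0], [465.0, 156.0], [465.0, 222.0], [398.0, 222.0]] [[[603.6, -267.4], [603.1, -410.0], [462.9, -402.0], [463.6, -262.0]], [[596.9, -258.6], [596.4, -396.6], [460.7, -388.9], [461.5, -253.4]]]
[[181.8000030517578, 153.5], [353.3999938964844, 147.3000030517578], [354.6000061035156, 182.6999969482422], [183.10000610351562, 188.89999389648438]] [[[610.7, 189.5], [622.8, -173.2], [546.8, -173.9], [535.2, 185.4]], [[603.8, 183.5], [615.5, -167.5], [541.9, -168.1], [530.7, 179.5]]]
[[178.6999969482422, 114.19999694824219], [354.79998779296875, 109.4000015258789], [355.70001220703125, 145.60000610351562], [179.6999969482422, 150.3000030517578]] [[[696.3, 197.8], [705.7, -178.5], [626.5, -178.4], [617.6, 194.2]], [[686.6, 191.5], [695.7, -172.6], [619.1, -172.5], [610.4, 188.0]]]
```

Emit:
{"api": "carry_out", "payload": {"deltas": [{"travel": [0.254, 0.56, 0.0], "turn": [0, 0, -0.1667], "grip": 85}, {"travel": [0.254, 0.56, 0.0], "turn": [0, 0, -0.1667], "grip": 85}, {"travel": [0.254, 0.56, 0.0], "turn": [0, 0, -0.1667], "grip": 85}, {"travel": [0.254, 0.56, 0.0], "turn": [0, 0, -0.1667], "grip": 85}, {"travel": [0.254, 0.56, 0.0], "turn": [0, 0, -0.1667], "grip": 85}, {"travel": [0.254, 0.56, 0.0], "turn": [0, 0, -0.1667], "grip": 85}, {"travel": [0.254, 0.56, 0.0], "turn": [0, 0, -0.1667], "grip": 85}, {"travel": [0.254, 0.56, 0.0], "turn": [0, 0, -0.1667], "grip": 85}, {"travel": [0.254, 0.56, 0.0], "turn": [0, 0, -0.1667], "grip": 85}, {"travel": [0.254, 0.56, 0.0], "turn": [0, 0, -0.1667], "grip": 85}, {"travel": [0.254, 0.56, 0.0], "turn": [0, 0, -0.1667], "grip": 85}, {"travel": [0.254, 0.56, 0.0], "turn": [0, 0, -0.1667], "grip": 85}]}}

```text
t: 1.15
tool_pos: [382.9, -298.7, 231.3]
ee_rot: [3.141, 0.0, 0.0]
wrist_force: [-0.3, -0.7, 0.1]
opening: 1.0
finger_force: 0.0
```

```bash
cat >> h.py <<'E'
def look(name):
    m=camera_model("wrist");s=read_state();im=camera("wrist")
    cv2.imwrite(f"pics/{name}.png",im[:,:,::-1]);np.save(f"pics/{name}.npy",np.vstack([m["camera_matrix"],m["view"][:,:3].T,m["view"][:3,3]]))
    print("tcp",s["tool_pos"].round(1),s["ee_rot"].round(3),"t",round(s["t"],2),"F",s["wrist_force"].round(1),"open",round(s["opening"]*85.4,1),"j",s["joint_pos"].round(2)[[0,6]])
    return im,m
E
python3 - <<'E'
from h import *
im,m=look("w1")
for c in caps(im,amin=300,amax=40000):
    (u,v),r=cv2.minEnclosingCircle(c);print(round(u),round(v),round(r),cv2.contourArea(c))
E
```

```text
Traceback (most recent call last):
  File "h.py", line 26, in look
    cv2.imwrite(f"pics/{name}.png",im[:,:,::-1]);np.save(f"pics/{name}.npy",np.vstack([m["camera_matrix"],m["view"][:,:3].T,m["view"][:3,3]]))
                                                                            ~~~~~~~~~^^^^^^^^^^^^^^^^^^^^^^^^^^^^^^^^^^^^^^^^^^^^^^^^^^^^^^^^
ValueError: all the input array dimensions except for the concatenation axis must match exactly, but along dimension 1, the array at index 0 has size 3 and the array at index 1 has size 4
```

View pics/w1.png

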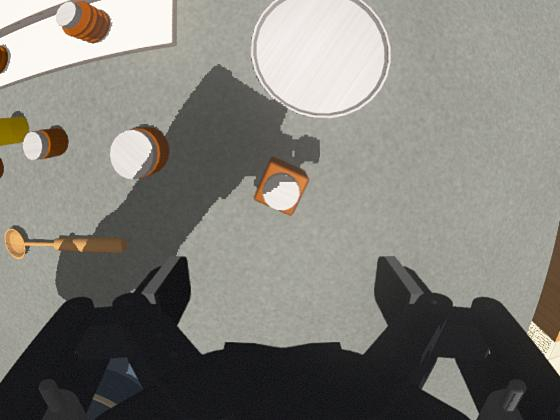

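```bash
cat > fix.py <<'E'
import re
s=open('h.py').read()
s=re.sub(r';np\.save\(.*\]\)\)\n',';pickle.dump(m,open(f"pics/{name}.pkl","wb"))\n',s)
s="import pickle\n"+s
open('h.py','w').write(s)
E
python3 fix.py; python3 - <<'E'
from h import *
im,m=look("w1")
h=cv2.cvtColor(im,cv2.COLOR_RGB2HSV)
mask=((h[...,1]>90)&(h[...,2]>60)).astype(np.uint8)
mask[:,:230]=0;mask[:,340:]=0;mask[:140]=0;mask[230:]=0
cs=cv2.findContours(mask,cv2.RETR_EXTERNAL,cv2.CHAIN_APPROX_NONE)[0];c=max(cs,key=cv2.contourArea)
print('V range',np.percentile(h[...,2][mask>0],[5,25,50,75,95]))
for vmin in(60,110,140):
    mm=mask*(h[...,2]>vmin);pts=np.argwhere(mm)[:,::-1]
    p=onplane(m,pts,54,True)[:,:2].astype(np.float32);r=cv2.minAreaRect(p);print(vmin,r)
crop=cv2.resize(im[140:230,230:340],None,fx=6,fy=6,interpolation=cv2.INTER_CUBIC);cv2.imwrite('pics/c2.png',crop[:,:,::-1])
E
```

```text
tcp [ 382.5 -299.3  231.3] [ 3.141e+00  0.000e+00 -2.000e-03] t 1.2 F [-0.4 -0.7  0.1] open 85.1 j [ 0.52 -0.98]
V range [ 81. 119. 173. 198. 214.]
60 ((387.619140625, -296.70697021484375), (43.6902961730957, 47.94472122192383), 65.57286071777344)
110 ((385.3022155761719, -295.9362487792969), (43.03683090209961, 43.19977951049805), 64.86096954345703)
140 ((384.89068603515625, -296.19561767578125), (42.32296371459961, 42.447845458984375), 65.36717987060547)
```

View pics/c2.png

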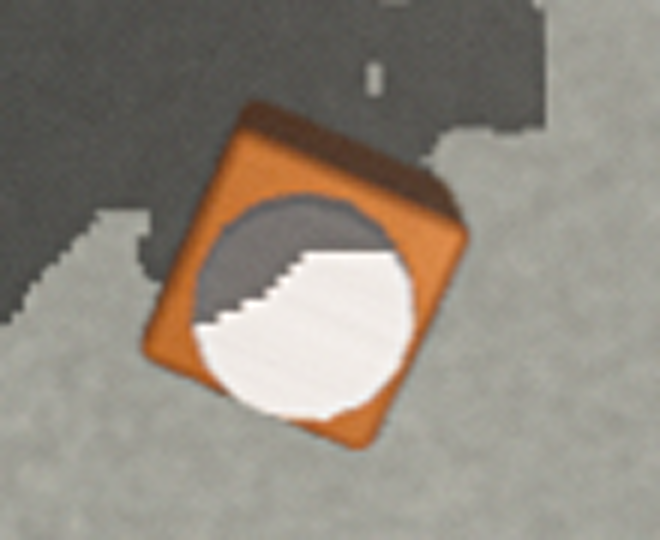

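The square jar is confirmed at w1 (282,187): amber, with a square outline of 43 x 43 mm, centred at (385,-296), sides at -25°.

Emit:
{"api": "carry_out", "payload": {"deltas": [{"travel": [0.004, 0.005, -0.05], "turn": [0, 0, -0.206], "grip": 85}, {"travel": [0.004, 0.005, -0.1], "turn": [0, 0, -0.206], "grip": 85}, {"travel": [0.004, 0.005, -0.15], "turn": [0, 0, -0.206], "grip": 85}, {"travel": [0.004, 0.005, -0.2], "turn": [0, 0, -0.206], "grip": 85}, {"travel": [0.004, 0.005, -0.25], "turn": [0, 0, -0.206], "grip": 85}, {"travel": [0.004, 0.005, -0.29], "turn": [0, 0, -0.206], "grip": 85}, {"travel": [0.004, 0.005, -0.325], "turn": [0, 0, -0.206], "grip": 85}, {"travel": [0.004, 0.005, -0.345], "turn": [0, 0, -0.206], "grip": 85}, {"travel": [0.004, 0.005, -0.359], "turn": [0, 0, -0.206], "grip": 85}, {"travel": [0.004, 0.005, -0.359], "turn": [0, 0, -0.206], "grip": 85}, {"travel": [0.004, 0.005, -0.359], "turn": [0, 0, -0.206], "grip": 85}]}}

```text
t: 2.17
tool_pos: [385.1, -296.1, 15.9]
ee_rot: [3.141, 0.0, -0.433]
wrist_force: [0.6, 0.2, 0.0]
opening: 0.997
finger_force: 0.0
```

Emit:
{"api": "carry_out", "payload": {"deltas": [{"travel": [0, 0, 0], "turn": [0, 0, 0], "grip": 36}, {"travel": [0, 0, 0], "turn": [0, 0, 0], "grip": 36}, {"travel": [0, 0, 0], "turn": [0, 0, 0], "grip": 36}, {"travel": [0, 0, 0], "turn": [0, 0, 0], "grip": 36}, {"travel": [0, 0, 0], "turn": [0, 0, 0], "grip": 36}, {"travel": [0, 0, 0], "turn": [0, 0, 0], "grip": 36}, {"travel": [0, 0, 0], "turn": [0, 0, 0], "grip": 36}, {"travel": [0, 0, 0], "turn": [0, 0, 0], "grip": 36}], "squeeze": 40}}

```text
t: 2.83
tool_pos: [385.9, -295.8, 16.8]
ee_rot: [3.141, -0.002, -0.432]
wrist_force: [-0.5, -0.3, 6.0]
opening: 0.512
finger_force: 40.5
```

Emit:
{"api": "carry_out", "payload": {"deltas": [{"travel": [0, 0, 0.06], "turn": [0, 0, 0], "grip": 36}, {"travel": [0, 0, 0.12], "turn": [0, 0, 0], "grip": 36}, {"travel": [0, 0, 0.18], "turn": [0, 0, 0], "grip": 36}, {"travel": [0, 0.04, 0.23], "turn": [0, 0, 0.05], "grip": 36}, {"travel": [0.03, 0.08, 0.27], "turn": [0, 0, 0.1], "grip": 36}, {"travel": [0.05, 0.14, 0.3], "turn": [0, 0, 0.15], "grip": 36}, {"travel": [0.08, 0.2, 0.32], "turn": [0, 0, 0.2], "grip": 36}, {"travel": [0.1, 0.26, 0.34], "turn": [0, 0, 0.223], "grip": 36}, {"travel": [0.12, 0.32, 0.357], "turn": [0, 0, 0.223], "grip": 36}, {"travel": [0.14, 0.38, 0.357], "turn": [0, 0, 0.223], "grip": 36}, {"travel": [0.157, 0.44, 0.357], "turn": [0, 0, 0.223], "grip": 36}, {"travel": [0.157, 0.493, 0.357], "turn": [0, 0, 0.223], "grip": 36}]}}

```text
t: 3.83
tool_pos: [481.1, 3.3, 230.7]
ee_rot: [-3.141, -0.002, 0.037]
wrist_force: [0.9, 0.7, -2.1]
opening: 0.512
finger_force: 42.2
```

Emit:
{"api": "carry_out", "payload": {"deltas": [{"travel": [0, 0, 0], "turn": [0, 0, 0], "grip": 36}, {"travel": [0, 0, 0], "turn": [0, 0, 0], "grip": 36}]}}

```text
t: 4.0
tool_pos: [479.3, 2.5, 230.2]
ee_rot: [-3.141, 0.0, 0.04]
wrist_force: [0.3, -1.5, -0.8]
opening: 0.507
finger_force: 42.2
```

```bash
python3 - <<'E'
from h import *
im,m=look("w2")
E
```

```text
tcp [479.3   2.5 230.2] [-3.141  0.     0.04 ] t 4.0 F [ 0.3 -1.5 -0.8] open 43.3 j [-0.06 -1.65]
```

View pics/w2.png

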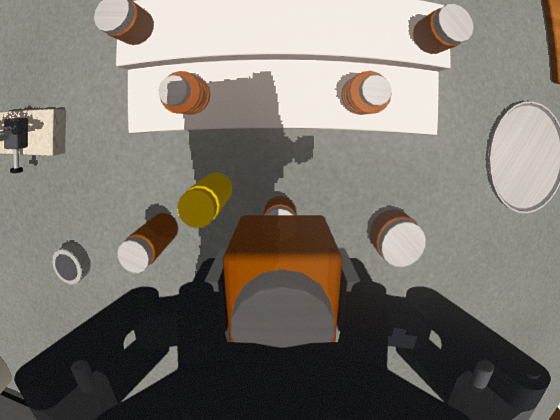

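```bash
python3 - <<'E'
from h import *
m=pickle.load(open('pics/w2.pkl','rb'));im=cv2.cvtColor(cv2.imread('pics/w2.png'),cv2.COLOR_BGR2RGB)
h=cv2.cvtColor(im,cv2.COLOR_RGB2HSV);mt=camera_model('top')
def capc(x0,x1,y0,y1):   # cap = low-sat region darker than the white step, enclosed by amber/step
    mk=((h[...,1]<60)&(h[...,2]<215)&(h[...,2]>90)).astype(np.uint8);z=np.zeros_like(mk);z[y0:y1,x0:x1]=mk[y0:y1,x0:x1]
    c=max(cv2.findContours(z,cv2.RETR_EXTERNAL,cv2.CHAIN_APPROX_NONE)[0],key=cv2.contourArea);return cv2.minEnclosingCircle(c)
for n,b in dict(L=(158,190,70,112),R=(358,392,70,112)).items():
    (u,v),r=capc(*b);print(n,u,v,r,onplane(m,[u,v],92,True)[0].round(1))
# lower step front edge, upper step front edge, back edge
g=h[...,2].astype(int)
def edge(cols,r0,r1,sgn):
    out=[]
    for c in cols:
        d=np.diff(g[r0:r1,c])*sgn;out.append((c,r0+d.argmax()+.5))
    return np.array(out)
for n,cols,r0,r1,sg,z in(('front20',[140,150,160,170,180,320,340,360,380,400,420],120,150,-1,20),('up50',[130,145,220,240,330,400,420],45,75,-1,50)):
    e=edge(cols,r0,r1,sg);p=onplane(m,e,z,True);f=np.polyfit(p[:,1],p[:,0],1);print(n,e[:,1],'x=%.4f*y+%.1f'%tuple(f),'res',(p[:,0]-np.polyval(f,p[:,1])).round(1))
# left/right ends of lower step, z=20
for r in(85,100,115):
    a=110+np.diff(g[r,110:150]).argmax();b=425+np.diff(-g[r,425:460]).argmax();print(r,a,b,onplane(m,[[a+.5,r],[b+.5,r]],20,True)[:,:2].round(1).tolist())
E
```

```text
L 174.06097412109375 90.93902587890625 15.73440933227539 [575.  103.2  92. ]
R 373.927490234375 90.5250015258789 15.338155746459961 [581.2 -72.   92. ]
front20 [131.5 131.5 130.5 129.5 129.5 127.5 128.5 129.5 130.5 131.5 133.5] x=-0.0331*y+542.7 res [ 0.2 -0.6 -0.1  0.4 -0.1  0.5  0.1 -0.1 -0.1  0.2 -0.4]
up50 [63.5 61.5 55.5 54.5 54.5 60.5 63.5] x=-0.0335*y+617.6 res [ 0.2  0.2 -0.5 -0.4  0.4  0.3 -0.2]
85 127 438 [[592.6, 187.1], [607.0, -171.4]]
100 127 437 [[574.8, 186.6], [589.0, -171.0]]
115 127 437 [[557.2, 186.3], [571.4, -172.1]]
```

```bash
python3 - <<'E'
import cv2,numpy as np
w=cv2.imread('pics/w2.png');t=cv2.imread('pics/top0.png')
f=lambda im,u,v,r:cv2.resize(im[v-r:v+r,u-r:u+r],(300,300),interpolation=cv2.INTER_CUBIC)
cv2.imwrite('pics/c3.png',np.vstack([np.hstack([f(w,180,92,30),f(w,370,92,30)]),np.hstack([f(t,220,165,15),f(t,311,162,15)])]))
E
```

```text
(no output)
```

View pics/c3.png

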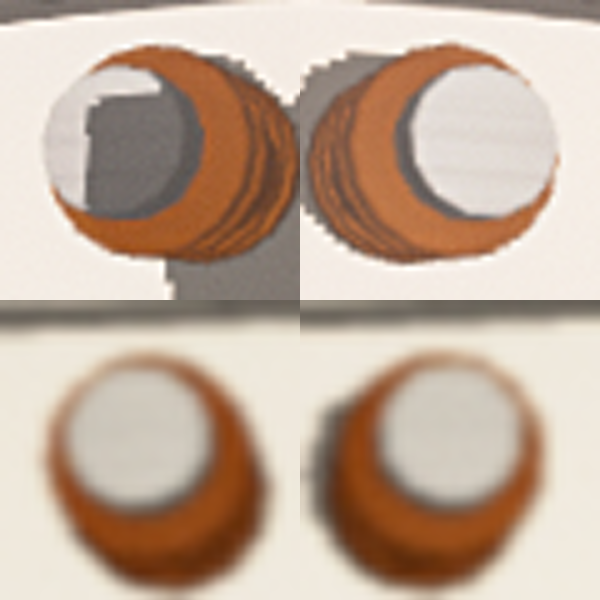

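```bash
python3 - <<'E'
from h import *
m=pickle.load(open('pics/w2.pkl','rb'));mt=camera_model('top')
for a,b in(((173,90.4),(218.4,163.1)),((376.9,90.2),(310.6,160.2))):
    c1,d1=rays(m,a,True);c2,d2=rays(mt,b);print(meet(c1,d1[0],c2,d2[0]),onplane(m,a,92,True)[0],onplane(mt,b,92)[0])
E
```

```text
(array([575.12601948, 103.96114289,  92.30553325]), np.float64(0.7746425759287708)) [575.50945013 104.25525365  92.        ] [574.82826793 103.82991791  92.        ]
(array([581.88809679, -76.26701409,  85.63213009]), np.float64(1.424919556437342)) [581.74285246 -74.76225037  92.        ] [579.85756577 -75.37612272  92.        ]
```

Emit:
{"api": "carry_out", "payload": {"deltas": [{"travel": [0.06, 0.01, 0], "turn": [0, 0, -0.003], "grip": 36}, {"travel": [0.12, 0.0197, -0.02], "turn": [0, 0, -0.003], "grip": 36}, {"travel": [0.166, 0.0197, -0.06], "turn": [0, 0, -0.003], "grip": 36}, {"travel": [0.166, 0.0197, -0.12], "turn": [0, 0, -0.003], "grip": 36}, {"travel": [0.166, 0.0197, -0.18], "turn": [0, 0, -0.003], "grip": 36}, {"travel": [0.166, 0.0197, -0.23], "turn": [0, 0, -0.003], "grip": 36}, {"travel": [0.166, 0.0197, -0.27], "turn": [0, 0, -0.003], "grip": 36}, {"travel": [0.166, 0.0197, -0.295], "turn": [0, 0, -0.003], "grip": 36}, {"travel": [0.166, 0.0197, -0.31], "turn": [0, 0, -0.003], "grip": 36}, {"travel": [0.166, 0.0197, -0.315], "turn": [0, 0, -0.003], "grip": 36}, {"travel": [0.166, 0.0197, -0.319], "turn": [0, 0, -0.003], "grip": 36}, {"travel": [0.166, 0.0197, -0.319], "turn": [0, 0, -0.003], "grip": 36}]}}

```text
t: 5.05
tool_pos: [579.7, 11.7, 39.3]
ee_rot: [3.141, -0.001, 0.028]
wrist_force: [-0.7, 0.5, -2.2]
opening: 0.507
finger_force: 42.2
```

Emit:
{"api": "carry_out", "payload": {"deltas": [{"travel": [-0.001, 0.003, -0.001], "turn": [0, 0, 0.002], "grip": 36}, {"travel": [-0.001, 0.003, -0.002], "turn": [0, 0, 0.002], "grip": 36}, {"travel": [-0.001, 0.003, -0.0035], "turn": [0, 0, 0.002], "grip": 36}, {"travel": [-0.001, 0.003, -0.0035], "turn": [0, 0, 0.002], "grip": 36}, {"travel": [-0.001, 0.003, -0.0035], "turn": [0, 0, 0.002], "grip": 36}]}}

```text
t: 5.47
tool_pos: [578.8, 14.1, 36.9]
ee_rot: [-3.142, -0.0, 0.033]
wrist_force: [-0.2, -0.7, -2.0]
opening: 0.511
finger_force: 42.2
```

Emit:
{"api": "carry_out", "payload": {"deltas": [{"travel": [0, 0, -0.0015], "turn": [0, 0, 0], "grip": 36}, {"travel": [0, 0, -0.0015], "turn": [0, 0, 0], "grip": 36}]}}

```text
t: 5.63
tool_pos: [578.8, 14.1, 36.8]
ee_rot: [-3.142, -0.001, 0.033]
wrist_force: [-3.7, 0.4, 11.1]
opening: 0.508
finger_force: 43.6
```

Contact. I open moderately, then rise.

Emit:
{"api": "carry_out", "payload": {"deltas": [{"travel": [0, 0, 0.001], "turn": [0, 0, 0], "grip": 64}, {"travel": [0, 0, 0.001], "turn": [0, 0, 0], "grip": 64}, {"travel": [0, 0, 0.001], "turn": [0, 0, 0], "grip": 64}, {"travel": [0, 0, 0.001], "turn": [0, 0, 0], "grip": 64}, {"travel": [0, 0, 0.05], "turn": [0, 0, 0], "grip": 64}, {"travel": [0, 0, 0.11], "turn": [0, 0, 0], "grip": 64}, {"travel": [0, 0, 0.17], "turn": [0, 0, 0], "grip": 64}, {"travel": [0, 0, 0.23], "turn": [0, 0, 0], "grip": 85}, {"travel": [0, 0, 0.29], "turn": [0, 0, 0], "grip": 85}, {"travel": [-0.05, 0.05, 0.34], "turn": [0, 0, 0], "grip": 85}, {"travel": [-0.11, 0.1, 0.36], "turn": [0, 0, 0], "grip": 85}, {"travel": [-0.15, 0.14, 0.36], "turn": [0, 0, 0], "grip": 85}]}}

```text
t: 6.63
tool_pos: [494.8, 92.7, 253.2]
ee_rot: [-3.141, -0.004, 0.031]
wrist_force: [1.1, 1.6, -0.0]
opening: 0.996
finger_force: 0.0
```

```bash
python3 - <<'E'
from h import *
im,m=look("w3")
E
```

```text
tcp [494.8  92.7 253.2] [-3.141 -0.004  0.031] t 6.63 F [ 1.1  1.6 -0. ] open 85.1 j [-0.23 -1.85]
```

View pics/w3.png

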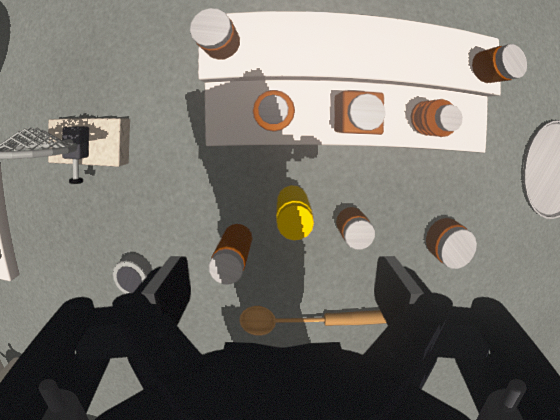

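The square jar stands between the ribbed jars, with its cap at (367,111). The tall jar cap is at w3 (228,265) and w2 (134,253), which gives two places for its height.

```bash
python3 - <<'E'
from h import *
m2,m3=[pickle.load(open(f'pics/w{i}.pkl','rb')) for i in(2,3)]
for n,a,b,z in(('tall',(134.5,253),(228,266),100),('square',None,(367.5,111),90),('ribL',None,(270.5,108),92),('ribR',None,(450.5,117),92),('squat',(403.5,243),(457,249),50),('tin',(68.5,265),(130,276),28),('yellow',None,(294,222),100)):
    print(n,onplane(m3,b,z,True)[0].round(1),end=' ')
    if a: c1,d1=rays(m2,a,True);c2,d2=rays(m3,b,True);p,g=meet(c1,d1[0],c2,d2[0]);print(p.round(1),round(g,1),onplane(m2,a,z,True)[0].round(1),end='')
    print()
E
```

```text
tall [422.  146.7 100. ] [422.5 146.6 100.3] 0.7 [422.8 146.7 100. ]
square [579.3  15.8  90. ] 
ribL [577.1 107.5  92. ] 
ribR [582.6 -73.5  92. ] 
squat [ 424.2 -130.8   50. ] [ 419.8 -139.6   36.4] 1.8 [ 425.9 -133.7   50. ]
tin [363.  298.7  28. ] [355.7 305.7  15.4] 0.8 [362.  295.4  28. ]
yellow [470.7  82.2 100. ]
```

Emit:
{"api": "carry_out", "payload": {"deltas": [{"travel": [-0.06, 0.045, 0], "turn": [0, 0, 0], "grip": 62}, {"travel": [-0.112, 0.082, -0.02], "turn": [0, 0, 0], "grip": 62}, {"travel": [-0.112, 0.082, -0.06], "turn": [0, 0, 0], "grip": 62}, {"travel": [-0.112, 0.082, -0.12], "turn": [0, 0, 0], "grip": 62}, {"travel": [-0.112, 0.082, -0.17], "turn": [0, 0, 0], "grip": 62}, {"travel": [-0.112, 0.082, -0.17], "turn": [0, 0, 0], "grip": 62}, {"travel": [-0.112, 0.082, -0.17], "turn": [0, 0, 0], "grip": 62}, {"travel": [-0.112, 0.082, -0.17], "turn": [0, 0, 0], "grip": 62}]}}

```text
t: 7.35
tool_pos: [428.1, 141.9, 150.0]
ee_rot: [-3.141, -0.001, 0.033]
wrist_force: [0.2, -1.2, 0.9]
opening: 0.725
finger_force: 0.0
```

Emit:
{"api": "carry_out", "payload": {"deltas": [{"travel": [-0.0105, 0.0085, 0], "turn": [0, 0, 0], "grip": 62}, {"travel": [-0.0105, 0.0085, -0.03], "turn": [0, 0, 0], "grip": 62}, {"travel": [-0.0105, 0.0085, -0.08], "turn": [0, 0, 0], "grip": 62}, {"travel": [-0.0105, 0.0085, -0.13], "turn": [0, 0, 0], "grip": 62}, {"travel": [-0.0105, 0.0085, -0.165], "turn": [0, 0, 0], "grip": 62}, {"travel": [-0.0105, 0.0085, -0.182], "turn": [0, 0, 0], "grip": 62}, {"travel": [-0.0105, 0.0085, -0.182], "turn": [0, 0, 0], "grip": 62}, {"travel": [-0.0105, 0.0085, -0.182], "turn": [0, 0, 0], "grip": 30}, {"travel": [-0.0105, 0.0085, -0.182], "turn": [0, 0, 0], "grip": 30}, {"travel": [-0.0105, 0.0085, -0.182], "turn": [0, 0, 0], "grip": 30}, {"travel": [-0.0105, 0.0085, -0.182], "turn": [0, 0, 0], "grip": 30}, {"travel": [-0.0105, 0.0085, -0.182], "turn": [0, 0, 0], "grip": 30}]}}

```text
t: 8.35
tool_pos: [421.9, 147.4, 41.2]
ee_rot: [-3.14, -0.003, 0.033]
wrist_force: [-0.1, -0.0, 8.8]
opening: 0.433
finger_force: 39.2
```

Emit:
{"api": "carry_out", "payload": {"deltas": [{"travel": [0, 0, 0], "turn": [0, 0, 0], "grip": 30}, {"travel": [0, 0, 0], "turn": [0, 0, 0], "grip": 30}]}}

```text
t: 8.52
tool_pos: [421.9, 147.4, 41.1]
ee_rot: [-3.14, -0.003, 0.033]
wrist_force: [-1.3, 1.0, 9.0]
opening: 0.434
finger_force: 39.2
```

Emit:
{"api": "carry_out", "payload": {"deltas": [{"travel": [0, 0, 0.05], "turn": [0, 0, 0], "grip": 30}, {"travel": [0, 0, 0.11], "turn": [0, 0, 0], "grip": 30}, {"travel": [0, 0, 0.17], "turn": [0, 0, 0], "grip": 30}, {"travel": [0, 0, 0.23], "turn": [0, 0, 0], "grip": 30}, {"travel": [0.04, -0.02, 0.27], "turn": [0, 0, 0], "grip": 30}, {"travel": [0.09, -0.05, 0.28], "turn": [0, 0, 0], "grip": 30}, {"travel": [0.14, -0.08, 0.28], "turn": [0, 0, 0], "grip": 30}, {"travel": [0.19, -0.11, 0.28], "turn": [0, 0, 0], "grip": 30}, {"travel": [0.245, -0.14, 0.28], "turn": [0, 0, 0], "grip": 30}, {"travel": [0.3, -0.17, 0.28], "turn": [0, 0, 0], "grip": 30}, {"travel": [0.35, -0.197, 0.28], "turn": [0, 0, 0], "grip": 30}, {"travel": [0.387, -0.217, 0.28], "turn": [0, 0, 0], "grip": 30}]}}

```text
t: 9.52
tool_pos: [655.3, 14.1, 208.5]
ee_rot: [3.141, -0.002, 0.031]
wrist_force: [0.3, 0.2, -2.3]
opening: 0.437
finger_force: 40.6
```

Emit:
{"api": "carry_out", "payload": {"deltas": [{"travel": [0, 0, 0], "turn": [0, 0, 0], "grip": 30}, {"travel": [0, 0, 0], "turn": [0, 0, 0], "grip": 30}, {"travel": [0, 0, 0], "turn": [0, 0, 0], "grip": 30}]}}

```text
t: 9.77
tool_pos: [652.5, 17.0, 208.0]
ee_rot: [-3.141, 0.001, 0.033]
wrist_force: [0.0, -0.5, -1.7]
opening: 0.437
finger_force: 40.6
```

Emit:
{"api": "carry_out", "payload": {"deltas": [{"travel": [0.0025, 0, -0.05], "turn": [0, 0, 0], "grip": 30}, {"travel": [0.0025, 0, -0.1], "turn": [0, 0, 0], "grip": 30}, {"travel": [0.0025, 0, -0.14], "turn": [0, 0, 0], "grip": 30}, {"travel": [0.0025, 0, -0.17], "turn": [0, 0, 0], "grip": 30}, {"travel": [0.0025, 0, -0.185], "turn": [0, 0, 0], "grip": 30}, {"travel": [0.0025, 0, -0.19], "turn": [0, 0, 0], "grip": 30}, {"travel": [0.0025, 0, -0.193], "turn": [0, 0, 0], "grip": 30}, {"travel": [0.0025, 0, -0.195], "turn": [0, 0, 0], "grip": 30}, {"travel": [0.0025, 0, -0.195], "turn": [0, 0, 0], "grip": 30}]}}

```text
t: 10.52
tool_pos: [655.3, 16.8, 91.9]
ee_rot: [-3.141, -0.002, 0.033]
wrist_force: [0.2, 0.4, -2.1]
opening: 0.435
finger_force: 40.6
```

Emit:
{"api": "carry_out", "payload": {"deltas": [{"travel": [-0.001, 0, -0.001], "turn": [0, 0, 0], "grip": 30}, {"travel": [-0.001, 0, -0.0022], "turn": [0, 0, 0], "grip": 30}, {"travel": [-0.001, 0, -0.0022], "turn": [0, 0, 0], "grip": 30}]}}

```text
t: 10.77
tool_pos: [655.0, 16.8, 91.3]
ee_rot: [-3.141, -0.003, 0.033]
wrist_force: [-1.6, 0.3, 8.2]
opening: 0.431
finger_force: 41.7
```

Emit:
{"api": "carry_out", "payload": {"deltas": [{"travel": [0, 0, 0.001], "turn": [0, 0, 0], "grip": 60}, {"travel": [0, 0, 0.001], "turn": [0, 0, 0], "grip": 60}, {"travel": [0, 0, 0.001], "turn": [0, 0, 0], "grip": 60}, {"travel": [0, 0, 0.001], "turn": [0, 0, 0], "grip": 60}, {"travel": [0, 0, 0.04], "turn": [0, 0, 0], "grip": 60}, {"travel": [0, 0, 0.1], "turn": [0, 0, 0], "grip": 60}, {"travel": [0, 0, 0.16], "turn": [0, 0, 0], "grip": 60}, {"travel": [0, 0, 0.22], "turn": [0, 0, 0], "grip": 85}, {"travel": [-0.04, -0.03, 0.26], "turn": [0, 0, 0], "grip": 85}, {"travel": [-0.09, -0.07, 0.26], "turn": [0, 0, 0], "grip": 85}, {"travel": [-0.14, -0.11, 0.26], "turn": [0, 0, 0], "grip": 85}, {"travel": [-0.19, -0.15, 0.26], "turn": [0, 0, 0], "grip": 85}]}}

```text
t: 11.77
tool_pos: [538.9, -74.2, 245.7]
ee_rot: [3.141, -0.001, 0.034]
wrist_force: [1.0, -0.8, -0.3]
opening: 0.999
finger_force: 0.0
```

Emit:
{"api": "carry_out", "payload": {"deltas": [{"travel": [-0.05, -0.04, 0], "turn": [0, 0, 0], "grip": 85}, {"travel": [-0.1, -0.1, 0], "turn": [0, 0, 0], "grip": 85}, {"travel": [-0.1, -0.14, 0], "turn": [0, 0, 0], "grip": 85}, {"travel": [-0.1, -0.14, 0], "turn": [0, 0, 0], "grip": 85}, {"travel": [-0.1, -0.14, 0], "turn": [0, 0, 0], "grip": 85}, {"travel": [-0.1, -0.14, 0], "turn": [0, 0, 0], "grip": 85}]}}

```text
t: 12.27
tool_pos: [480.5, -156.9, 245.4]
ee_rot: [-3.141, -0.0, 0.033]
wrist_force: [0.3, 0.2, 0.3]
opening: 0.997
finger_force: 0.0
```

```bash
python3 - <<'E'
from h import *
im,m=look("w4")
E
```

```text
tcp [ 480.5 -156.9  245.4] [-3.141 -0.     0.033] t 12.27 F [0.3 0.2 0.3] open 85.2 j [ 0.25 -1.33]
```

View pics/w4.png

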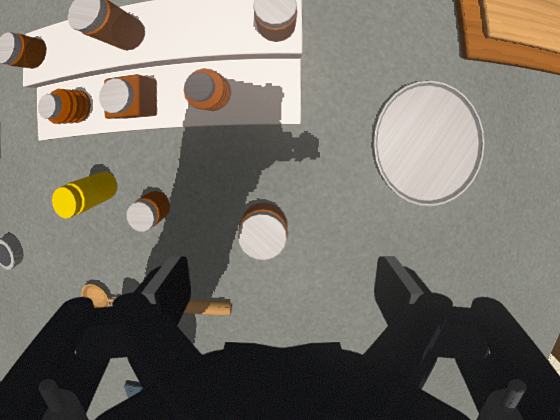

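```bash
python3 - <<'E'
from h import *
im=cv2.cvtColor(cv2.imread('pics/w4.png'),cv2.COLOR_BGR2RGB);m=pickle.load(open('pics/w4.pkl','rb'))
def fit(c,mm,z,fish):  # circle centre on plane z
    p=onplane(mm,c[:,0,:],z,fish)[:,:2].astype(np.float32);(x,y),r=cv2.minEnclosingCircle(p);return round(x,1),round(y,1),round(r,1)
for c in caps(im,lo=165,amin=300,amax=40000):
    x,y,w,h=cv2.boundingRect(c)
    if x+w/2>340: print('tray',(x,y,w,h),fit(c,m,10,True),fit(c,m,3,True))
    elif y+h/2>200: print('squat',(x,y,w,h),fit(c,m,50,True))
mt=camera_model('top');t=cv2.cvtColor(cv2.imread('pics/top0.png'),cv2.COLOR_BGR2RGB)
for c in caps(t,lo=150):
    (u,v),r=cv2.minEnclosingCircle(c)
    if abs(u-433)<8: print('top tray',r,fit(c,mt,10,False),fit(c,mt,3,False))
    if abs(u-340)<4: print('top squat',fit(c,mt,50,False))
m3=pickle.load(open('pics/w3.pkl','rb'))
c1,d1=rays(m,(263.5,237),True);c2,d2=rays(m3,(457,249),True);print('squat tri',meet(c1,d1[0],c2,d2[0]))
c1,d1=rays(m,(429,143),True);c2,d2=rays(mt,(433,188.9));print('tray tri',meet(c1,d1[0],c2,d2[0]))
print('tall',onplane(m,(83.5,14),150,True)[0],'sq',onplane(m,(115,96),90,True)[0])
E
```

```text
squat (239, 215, 48, 45) (423.5, -134.5, 27.0)
squat (127, 202, 27, 30) (442.0, 9.5, 17.8)
tray (374, 81, 111, 125) (536.6, -341.7, 79.8) (536.4, -345.2, 81.2)
top squat (422.8, -135.6, 27.4)
top tray 38.003475189208984 (535.2, -343.2, 80.1) (536.2, -345.8, 80.7)
squat tri (array([ 421.10574945, -136.07198452,   41.87898664]), np.float64(0.1871620071880512))
tray tri (array([ 537.19055253, -350.23507998,  -16.74191727]), np.float64(3.8814429957068426))
tall [647.86564324  17.1575868  150.        ] sq [577.82576338  13.23327015  90.        ]
```

Emit:
{"api": "carry_out", "payload": {"deltas": [{"travel": [-0.05, 0.02, -0.03], "turn": [0, 0, 0], "grip": 85}, {"travel": [-0.096, 0.0365, -0.06], "turn": [0, 0, 0], "grip": 85}, {"travel": [-0.096, 0.0365, -0.12], "turn": [0, 0, 0], "grip": 85}, {"travel": [-0.096, 0.0365, -0.18], "turn": [0, 0, 0], "grip": 85}, {"travel": [-0.096, 0.0365, -0.24], "turn": [0, 0, 0], "grip": 85}, {"travel": [-0.096, 0.0365, -0.29], "turn": [0, 0, 0], "grip": 85}, {"travel": [-0.096, 0.0365, -0.34], "turn": [0, 0, 0], "grip": 85}, {"travel": [-0.096, 0.0365, -0.37], "turn": [0, 0, 0], "grip": 85}, {"travel": [-0.096, 0.0365, -0.39], "turn": [0, 0, 0], "grip": 85}, {"travel": [-0.096, 0.0365, -0.397], "turn": [0, 0, 0], "grip": 85}, {"travel": [-0.096, 0.0365, -0.397], "turn": [0, 0, 0], "grip": 85}, {"travel": [-0.096, 0.0365, -0.397], "turn": [0, 0, 0], "grip": 85}]}}

```text
t: 13.32
tool_pos: [423.0, -134.9, 7.4]
ee_rot: [-3.141, -0.0, 0.034]
wrist_force: [0.6, 0.2, 0.2]
opening: 0.996
finger_force: 0.0
```

Emit:
{"api": "carry_out", "payload": {"deltas": [{"travel": [0, 0, 0], "turn": [0, 0, 0], "grip": 50}, {"travel": [0, 0, 0], "turn": [0, 0, 0], "grip": 50}, {"travel": [0, 0, 0], "turn": [0, 0, 0], "grip": 50}, {"travel": [0, 0, 0], "turn": [0, 0, 0], "grip": 50}, {"travel": [0, 0, 0], "turn": [0, 0, 0], "grip": 50}, {"travel": [0, 0, 0], "turn": [0, 0, 0], "grip": 50}]}}

```text
t: 13.82
tool_pos: [423.2, -135.6, 8.2]
ee_rot: [3.141, -0.002, 0.033]
wrist_force: [-1.2, 0.7, 9.3]
opening: 0.669
finger_force: 40.8
```

Emit:
{"api": "carry_out", "payload": {"deltas": [{"travel": [0, 0, 0.04], "turn": [0, 0, 0], "grip": 50}, {"travel": [0, 0, 0.1], "turn": [0, 0, 0], "grip": 50}, {"travel": [0, 0, 0.15], "turn": [0, 0, 0], "grip": 50}, {"travel": [0.02, -0.04, 0.18], "turn": [0, 0, 0], "grip": 50}, {"travel": [0.05, -0.09, 0.18], "turn": [0, 0, 0], "grip": 50}, {"travel": [0.08, -0.14, 0.18], "turn": [0, 0, 0], "grip": 50}, {"travel": [0.11, -0.2, 0.18], "turn": [0, 0, 0], "grip": 50}, {"travel": [0.14, -0.25, 0.18], "turn": [0, 0, 0], "grip": 50}, {"travel": [0.165, -0.3, 0.18], "turn": [0, 0, 0], "grip": 50}, {"travel": [0.188, -0.345, 0.18], "turn": [0, 0, 0], "grip": 50}, {"travel": [0.188, -0.345, 0.15], "turn": [0, 0, 0], "grip": 50}, {"travel": [0.188, -0.345, 0.12], "turn": [0, 0, 0], "grip": 50}]}}

```text
t: 14.82
tool_pos: [536.0, -345.2, 79.7]
ee_rot: [3.139, -0.003, 0.03]
wrist_force: [0.6, 1.0, -2.4]
opening: 0.666
finger_force: 44.7
```

Emit:
{"api": "carry_out", "payload": {"deltas": [{"travel": [0, 0, -0.02], "turn": [0, 0, 0], "grip": 50}, {"travel": [0, 0, -0.04], "turn": [0, 0, 0], "grip": 50}, {"travel": [0, 0, -0.06], "turn": [0, 0, 0], "grip": 50}, {"travel": [0, 0, -0.06], "turn": [0, 0, 0], "grip": 50}, {"travel": [0, 0, -0.06], "turn": [0, 0, 0], "grip": 50}]}}

```text
t: 15.23
tool_pos: [535.1, -342.1, 42.8]
ee_rot: [-3.141, 0.001, 0.034]
wrist_force: [-0.1, 0.0, -1.3]
opening: 0.663
finger_force: 44.6
```

Emit:
{"api": "carry_out", "payload": {"deltas": [{"travel": [0.0015, -0.0005, -0.02], "turn": [0, 0, 0], "grip": 50}, {"travel": [0.0015, -0.0005, -0.035], "turn": [0, 0, 0], "grip": 50}, {"travel": [0.0015, -0.0005, -0.045], "turn": [0, 0, 0], "grip": 50}, {"travel": [0.0015, -0.0005, -0.05], "turn": [0, 0, 0], "grip": 50}, {"travel": [0.0015, -0.0005, -0.052], "turn": [0, 0, 0], "grip": 50}, {"travel": [0.0015, -0.0005, -0.052], "turn": [0, 0, 0], "grip": 50}]}}

```text
t: 15.73
tool_pos: [536.1, -342.7, 11.8]
ee_rot: [-3.141, 0.0, 0.033]
wrist_force: [0.2, 0.3, -2.6]
opening: 0.666
finger_force: 44.5
```

Emit:
{"api": "carry_out", "payload": {"deltas": [{"travel": [0, 0, -0.001], "turn": [0, 0, 0], "grip": 50}, {"travel": [0, 0, -0.0023], "turn": [0, 0, 0], "grip": 50}, {"travel": [0, 0, -0.0023], "turn": [0, 0, 0], "grip": 50}]}}

```text
t: 15.98
tool_pos: [536.5, -343.0, 11.4]
ee_rot: [3.141, -0.001, 0.033]
wrist_force: [-1.5, 1.3, 4.5]
opening: 0.667
finger_force: 45.3
```

Emit:
{"api": "carry_out", "payload": {"deltas": [{"travel": [0, 0, 0.001], "turn": [0, 0, 0], "grip": 82}, {"travel": [0, 0, 0.001], "turn": [0, 0, 0], "grip": 82}, {"travel": [0, 0, 0.001], "turn": [0, 0, 0], "grip": 82}, {"travel": [0, 0, 0.001], "turn": [0, 0, 0], "grip": 85}, {"travel": [0, 0, 0.04], "turn": [0, 0, 0], "grip": 85}, {"travel": [0, 0, 0.1], "turn": [0, 0, 0], "grip": 85}, {"travel": [0, 0, 0.16], "turn": [0, 0, 0], "grip": 85}, {"travel": [0, 0, 0.22], "turn": [0, 0, 0], "grip": 85}, {"travel": [-0.03, 0, 0.28], "turn": [0, 0, 0], "grip": 85}, {"travel": [-0.06, 0, 0.34], "turn": [0, 0, 0], "grip": 85}, {"travel": [-0.1, 0, 0.37], "turn": [0, 0, 0], "grip": 85}, {"travel": [-0.1, 0, 0.37], "turn": [0, 0, 0], "grip": 85}]}}

```text
t: 16.98
tool_pos: [473.7, -345.2, 237.5]
ee_rot: [3.137, -0.004, 0.03]
wrist_force: [-0.3, -0.8, 0.2]
opening: 1.0
finger_force: 0.0
```

```bash
python3 - <<'E'
from h import *
im,m=look("w5")
def fit(c,z):
    p=onplane(m,c[:,0,:],z,True)[:,:2].astype(np.float32);(x,y),r=cv2.minEnclosingCircle(p);return round(x,1),round(y,1),round(r,1)
for c in caps(im,lo=165,amin=300,amax=40000): print(cv2.boundingRect(c),fit(c,10),fit(c,53))
E
```

```text
tcp [ 473.7 -345.2  237.5] [ 3.137 -0.004  0.03 ] t 16.98 F [-0.3 -0.8  0.2] open 85.4 j [ 0.58 -1.01]
(10, 197, 17, 26) (430.8, 58.0, 20.6) (443.5, 11.7, 18.2)
(239, 65, 106, 126) (537.0, -341.7, 73.1) (537.4, -341.6, 64.7)
(233, 59, 118, 139) (537.7, -342.6, 81.5) (538.0, -342.5, 72.1)
(0, 13, 140, 127) (612.2, -39.8, 143.7) (603.8, -74.8, 127.1)
(0, 0, 130, 84) (671.5, -28.3, 127.4) (656.3, -64.6, 112.6)
```

View pics/w5.png

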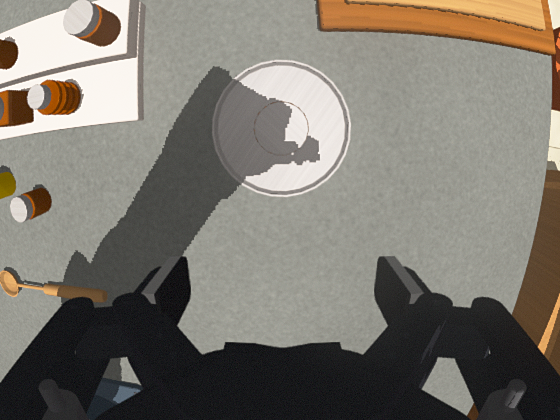

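Emit:
{"api": "carry_out", "payload": {"deltas": [{"travel": [0.02, 0.06, 0.02], "turn": [0, 0, 0], "grip": 85}, {"travel": [0.04, 0.12, 0.02], "turn": [0, 0, 0], "grip": 85}, {"travel": [0.06, 0.18, 0.02], "turn": [0, 0, 0], "grip": 85}, {"travel": [0.06, 0.24, 0.02], "turn": [0, 0, 0], "grip": 85}, {"travel": [0.06, 0.3, 0.02], "turn": [0, 0, 0], "grip": 85}, {"travel": [0.06, 0.36, 0.02], "turn": [0, 0, 0], "grip": 85}, {"travel": [0.06, 0.42, 0.02], "turn": [0, 0, 0], "grip": 85}, {"travel": [0.06, 0.48, 0.02], "turn": [0, 0, 0], "grip": 85}, {"travel": [0.06, 0.54, 0.02], "turn": [0, 0, 0], "grip": 85}, {"travel": [0.05, 0.6, 0.02], "turn": [0, 0, 0], "grip": 85}, {"travel": [0.03, 0.65, 0.02], "turn": [0, 0, 0], "grip": 85}, {"travel": [0.01, 0.7, 0.02], "turn": [0, 0, 0], "grip": 85}]}}

```text
t: 18.03
tool_pos: [481.7, 79.8, 243.3]
ee_rot: [-3.141, 0.002, 0.035]
wrist_force: [0.7, 0.1, 0.2]
opening: 0.993
finger_force: 0.0
```

Emit:
{"api": "carry_out", "payload": {"deltas": [{"travel": [-0.01, 0.06, 0], "turn": [0, 0, 0], "grip": 85}, {"travel": [-0.04, 0.11, 0], "turn": [0, 0, 0], "grip": 85}, {"travel": [-0.07, 0.16, 0], "turn": [0, 0, 0], "grip": 85}, {"travel": [-0.09, 0.21, 0], "turn": [0, 0, 0], "grip": 85}, {"travel": [-0.1, 0.25, 0], "turn": [0, 0, 0], "grip": 85}, {"travel": [-0.1, 0.28, 0], "turn": [0, 0, 0], "grip": 85}, {"travel": [-0.1, 0.28, 0], "turn": [0, 0, 0], "grip": 85}, {"travel": [-0.1, 0.28, 0], "turn": [0, 0, 0], "grip": 85}]}}

```text
t: 18.7
tool_pos: [421.7, 246.5, 243.5]
ee_rot: [3.141, 0.002, 0.036]
wrist_force: [0.1, -0.2, 0.0]
opening: 0.998
finger_force: 0.0
```

```bash
python3 - <<'E'
from h import *
m5=pickle.load(open('pics/w5.pkl','rb'));print('squat placed',onplane(m5,(281,128.5),53,True)[0])
im,m=look("w6")
for c in caps(im,lo=150,smax=50,amin=300,amax=40000):
    p=onplane(m,c[:,0,:],28,True)[:,:2].astype(np.float32);print(cv2.boundingRect(c),cv2.minEnclosingCircle(p))
E
```

```text
squat placed [ 536.70996235 -341.55170114   53.        ]
tcp [421.7 246.5 243.5] [3.141e+00 2.000e-03 3.600e-02] t 18.7 F [ 0.1 -0.2  0. ] open 85.3 j [-0.44 -2.25]
(213, 213, 46, 44) ((358.4952697753906, 301.2347717285156), 27.513185501098633)
(477, 166, 22, 29) ((440.6601867675781, -17.073957443237305), 19.307985305786133)
(0, 107, 63, 143) ((420.3612976074219, 630.548583984375), 122.73661041259766)
(189, 68, 43, 30) ((528.4717407226562, 331.38671875), 25.03301239013672)
(139, 67, 48, 44) ((530.2244262695312, 387.08575439453125), 37.855289459228516)
(210, 47, 36, 19) ((565.023193359375, 313.9762268066406), 21.511686325073242)
(96, 27, 93, 25) ((583.1640014648438, 420.09765625), 61.56871795654297)
(341, 21, 219, 95) ((578.1694946289062, 21.881820678710938), 170.9308624267578)
(345, 0, 215, 60) ((664.4671020507812, 15.966255187988281), 173.86880493164062)
```

View pics/w6.png

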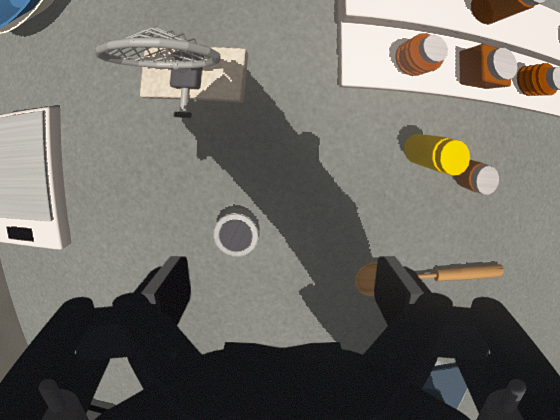

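Emit:
{"api": "carry_out", "payload": {"deltas": [{"travel": [-0.05, 0.045, -0.02], "turn": [0, 0, 0], "grip": 85}, {"travel": [-0.105, 0.091, -0.06], "turn": [0, 0, 0], "grip": 85}, {"travel": [-0.105, 0.091, -0.12], "turn": [0, 0, 0], "grip": 85}, {"travel": [-0.105, 0.091, -0.18], "turn": [0, 0, 0], "grip": 85}, {"travel": [-0.105, 0.091, -0.24], "turn": [0, 0, 0], "grip": 85}, {"travel": [-0.105, 0.091, -0.29], "turn": [0, 0, 0], "grip": 85}, {"travel": [-0.105, 0.091, -0.34], "turn": [0, 0, 0], "grip": 85}, {"travel": [-0.105, 0.091, -0.37], "turn": [0, 0, 0], "grip": 85}, {"travel": [-0.105, 0.091, -0.39], "turn": [0, 0, 0], "grip": 85}, {"travel": [-0.105, 0.091, -0.395], "turn": [0, 0, 0], "grip": 85}, {"travel": [-0.105, 0.091, -0.395], "turn": [0, 0, 0], "grip": 85}, {"travel": [-0.105, 0.091, -0.395], "turn": [0, 0, 0], "grip": 85}]}}

```text
t: 19.75
tool_pos: [359.7, 299.4, 7.9]
ee_rot: [3.141, -0.0, 0.032]
wrist_force: [-0.4, 0.4, 0.9]
opening: 0.993
finger_force: 0.0
```

Emit:
{"api": "carry_out", "payload": {"deltas": [{"travel": [-0.002, 0.003, -0.004], "turn": [0, 0, 0], "grip": 85}, {"travel": [-0.002, 0.003, -0.008], "turn": [0, 0, 0], "grip": 85}, {"travel": [-0.002, 0.003, -0.008], "turn": [0, 0, 0], "grip": 85}, {"travel": [-0.002, 0.003, -0.008], "turn": [0, 0, 0], "grip": 48}, {"travel": [-0.002, 0.003, -0.008], "turn": [0, 0, 0], "grip": 48}, {"travel": [-0.002, 0.003, -0.008], "turn": [0, 0, 0], "grip": 48}, {"travel": [-0.002, 0.003, -0.008], "turn": [0, 0, 0], "grip": 48}, {"travel": [-0.002, 0.003, -0.008], "turn": [0, 0, 0], "grip": 48}, {"travel": [-0.002, 0.003, -0.008], "turn": [0, 0, 0], "grip": 48}], "squeeze": 35}}

```text
t: 20.5
tool_pos: [358.1, 301.6, 3.2]
ee_rot: [-3.142, -0.0, 0.033]
wrist_force: [-0.6, -0.6, 7.0]
opening: 0.622
finger_force: 35.5
```

Emit:
{"api": "carry_out", "payload": {"deltas": [{"travel": [0, 0, 0.04], "turn": [0, 0, 0], "grip": 48}, {"travel": [0, 0, 0.1], "turn": [0, 0, 0], "grip": 48}, {"travel": [0, 0, 0.16], "turn": [0, 0, 0], "grip": 48}, {"travel": [0, 0, 0.22], "turn": [0, 0, 0], "grip": 48}, {"travel": [0, 0, 0.27], "turn": [0, 0, 0], "grip": 48}, {"travel": [0.03, -0.04, 0.29], "turn": [0, 0, 0], "grip": 48}, {"travel": [0.07, -0.08, 0.29], "turn": [0, 0, 0], "grip": 48}, {"travel": [0.11, -0.12, 0.29], "turn": [0, 0, 0], "grip": 48}, {"travel": [0.15, -0.16, 0.29], "turn": [0, 0, 0], "grip": 48}, {"travel": [0.18, -0.21, 0.29], "turn": [0, 0, 0], "grip": 48}, {"travel": [0.21, -0.26, 0.29], "turn": [0, 0, 0], "grip": 48}, {"travel": [0.23, -0.31, 0.29], "turn": [0, 0, 0], "grip": 48}]}}

```text
t: 21.5
tool_pos: [497.3, 113.8, 176.8]
ee_rot: [-3.142, -0.001, 0.033]
wrist_force: [1.0, 0.1, -1.1]
opening: 0.621
finger_force: 37.7
```

Emit:
{"api": "carry_out", "payload": {"deltas": [{"travel": [0.02, -0.06, 0], "turn": [0, 0, 0], "grip": 48}, {"travel": [0.04, -0.12, 0], "turn": [0, 0, 0], "grip": 48}, {"travel": [0.06, -0.18, 0], "turn": [0, 0, 0], "grip": 48}, {"travel": [0.06, -0.24, 0], "turn": [0, 0, 0], "grip": 48}, {"travel": [0.06, -0.3, 0], "turn": [0, 0, 0], "grip": 48}, {"travel": [0.06, -0.36, 0], "turn": [0, 0, 0], "grip": 48}, {"travel": [0.06, -0.42, 0], "turn": [0, 0, 0], "grip": 48}, {"travel": [0.06, -0.48, 0], "turn": [0, 0, 0], "grip": 48}, {"travel": [0.06, -0.54, 0], "turn": [0, 0, 0], "grip": 48}, {"travel": [0.06, -0.6, 0], "turn": [0, 0, 0], "grip": 48}, {"travel": [0.06, -0.66, 0], "turn": [0, 0, 0], "grip": 48}, {"travel": [0.06, -0.7, 0], "turn": [0, 0, 0], "grip": 48}]}}

```text
t: 22.5
tool_pos: [530.7, -308.7, 176.6]
ee_rot: [3.14, 0.001, 0.03]
wrist_force: [0.2, -0.1, -0.4]
opening: 0.616
finger_force: 37.7
```

Emit:
{"api": "carry_out", "payload": {"deltas": [{"travel": [0, 0, 0], "turn": [0, 0, 0], "grip": 48}, {"travel": [0, 0, 0], "turn": [0, 0, 0], "grip": 48}, {"travel": [0, 0, 0], "turn": [0, 0, 0], "grip": 48}]}}

```text
t: 22.75
tool_pos: [531.9, -303.5, 176.5]
ee_rot: [-3.141, 0.0, 0.033]
wrist_force: [1.0, 0.3, -1.2]
opening: 0.623
finger_force: 37.7
```

Emit:
{"api": "carry_out", "payload": {"deltas": [{"travel": [0.0075, -0.04, 0], "turn": [0, 0, 0], "grip": 48}, {"travel": [0.0075, -0.065, -0.02], "turn": [0, 0, 0], "grip": 48}, {"travel": [0.0075, -0.065, -0.07], "turn": [0, 0, 0], "grip": 48}, {"travel": [0.0075, -0.065, -0.12], "turn": [0, 0, 0], "grip": 48}, {"travel": [0.0075, -0.065, -0.155], "turn": [0, 0, 0], "grip": 48}, {"travel": [0.0075, -0.065, -0.17], "turn": [0, 0, 0], "grip": 48}, {"travel": [0.0075, -0.065, -0.17], "turn": [0, 0, 0], "grip": 48}, {"travel": [0.0075, -0.065, -0.17], "turn": [0, 0, 0], "grip": 48}, {"travel": [0.0075, -0.065, -0.17], "turn": [0, 0, 0], "grip": 48}]}}

```text
t: 23.5
tool_pos: [537.4, -343.6, 76.1]
ee_rot: [3.141, -0.002, 0.033]
wrist_force: [0.2, 0.6, -0.8]
opening: 0.617
finger_force: 37.7
```

Emit:
{"api": "carry_out", "payload": {"deltas": [{"travel": [-0.0017, 0.0017, -0.01], "turn": [0, 0, 0], "grip": 48}, {"travel": [-0.0017, 0.0017, -0.02], "turn": [0, 0, 0], "grip": 48}, {"travel": [-0.0017, 0.0017, -0.028], "turn": [0, 0, 0], "grip": 48}, {"travel": [-0.0017, 0.0017, -0.032], "turn": [0, 0, 0], "grip": 48}, {"travel": [-0.0017, 0.0017, -0.032], "turn": [0, 0, 0], "grip": 48}, {"travel": [-0.0017, 0.0017, -0.032], "turn": [0, 0, 0], "grip": 48}]}}

```text
t: 24.0
tool_pos: [535.5, -342.4, 56.3]
ee_rot: [3.141, -0.0, 0.033]
wrist_force: [-2.1, 1.7, 8.2]
opening: 0.617
finger_force: 38.5
```

Emit:
{"api": "carry_out", "payload": {"deltas": [{"travel": [0, 0, 0.001], "turn": [0, 0, 0], "grip": 80}, {"travel": [0, 0, 0.001], "turn": [0, 0, 0], "grip": 80}, {"travel": [0, 0, 0.001], "turn": [0, 0, 0], "grip": 80}, {"travel": [0, 0, 0.001], "turn": [0, 0, 0], "grip": 85}, {"travel": [0, 0, 0.001], "turn": [0, 0, 0], "grip": 85}, {"travel": [0, 0, 0.04], "turn": [0, 0, 0], "grip": 85}, {"travel": [0, 0, 0.1], "turn": [0, 0, 0], "grip": 85}, {"travel": [0, 0, 0.16], "turn": [0, 0, 0], "grip": 85}, {"travel": [0, 0, 0.22], "turn": [0, 0, 0], "grip": 85}, {"travel": [-0.04, 0, 0.28], "turn": [0, 0, 0], "grip": 85}, {"travel": [-0.08, 0.03, 0.31], "turn": [0, 0, 0], "grip": 85}, {"travel": [-0.1, 0.06, 0.31], "turn": [0, 0, 0], "grip": 85}]}}

```text
t: 25.0
tool_pos: [474.6, -308.3, 246.0]
ee_rot: [3.137, -0.005, 0.03]
wrist_force: [0.9, 0.2, -0.4]
opening: 0.991
finger_force: 0.0
```

Emit:
{"api": "carry_out", "payload": {"deltas": [{"travel": [0, 0, 0], "turn": [0, 0, 0], "grip": 85}, {"travel": [0, 0, 0], "turn": [0, 0, 0], "grip": 85}, {"travel": [0, 0, 0], "turn": [0, 0, 0], "grip": 85}]}}

```text
t: 25.25
tool_pos: [475.8, -306.7, 241.4]
ee_rot: [3.141, -0.0, 0.033]
wrist_force: [-0.2, -0.4, 0.5]
opening: 0.992
finger_force: 0.0
```

```bash
python3 - <<'E'
from h import *
im,m=look("w7")
t=camera("top");s=camera("scene")
f=lambda a,x0,x1,y0,y1,w,h:cv2.resize(a[y0:y1,x0:x1],(w,h),interpolation=cv2.INTER_CUBIC)
cv2.imwrite('pics/final.png',np.vstack([np.hstack([f(t,170,490,90,250,400,200),f(s,120,400,150,400,400,357)[:200] if 0 else f(s,230,390,150,310,400,200)]),np.hstack([f(im,0,560,0,260,400,186),f(s,130,270,280,400,400,186)])])[:,:,::-1])
mt=camera_model('top')
for u in caps(t,lo=150,amin=60,amax=6000):
    print(cv2.boundingRect(u))
E
```

```text
tcp [ 475.8 -306.7  241.4] [ 3.141 -0.     0.033] t 25.25 F [-0.2 -0.4  0.5] open 84.7 j [ 0.62 -1.14]
(261, 223, 18, 18)
(407, 205, 57, 22)
(52, 165, 41, 9)
(404, 152, 67, 39)
(177, 107, 181, 45)
(211, 51, 21, 20)
```

View pics/final.png

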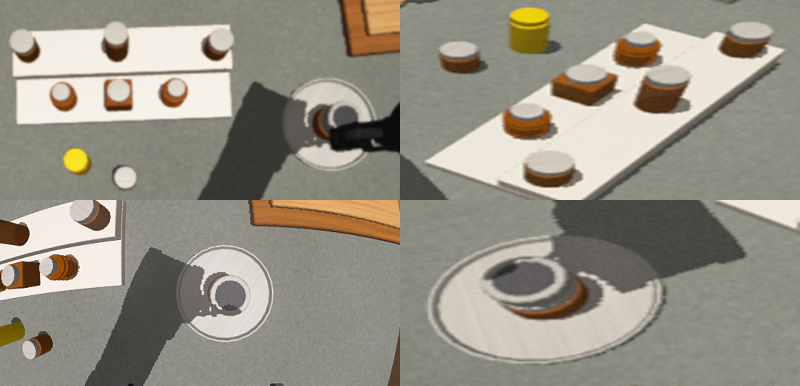

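```bash
python3 - <<'E'
from h import *
im=cv2.cvtColor(cv2.imread('pics/w7.png'),cv2.COLOR_BGR2RGB);m=pickle.load(open('pics/w7.pkl','rb'));mt=camera_model('top')
print('tin ~',onplane(m,(322,131),81,True)[0].round(1))
f=lambda a,u,v,r:cv2.resize(a[v-r:v+r,u-r:u+r],(400,400),interpolation=cv2.INTER_CUBIC)
t=camera('top')
cv2.imwrite('pics/c4.png',np.hstack([f(im,320,130,50),f(t,263,130,40)])[:,:,::-1])
E
```

```text
tin ~ [ 537.8 -340.2   81. ]
```

View pics/c4.png

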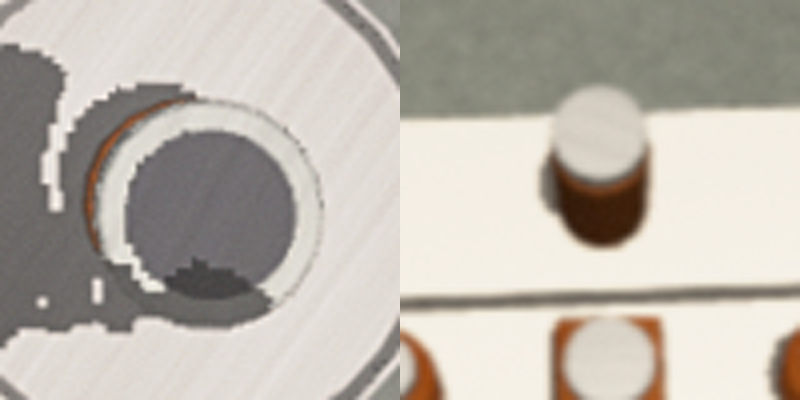

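```bash
python3 - <<'E'
from h import *
mt=camera_model('top')
print('tall',onplane(mt,(262.5,116.1),150)[0].round(1),'square',onplane(mt,(264.1,161.5),90)[0].round(1))
print(robot.finish_job())
E
```

```text
tall [650.2  17.  150. ] square [578.1  15.2  90. ]
the job is handed in; nothing more can be done
None
```

I set out all four spices in the order asked and handed the job in at about 25 s. In the last pictures everything stands upright within a few mm of its place, and I let go without touching the ribbed or short jars.

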